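# Mix the amber flask: clear the touch mixer and hold the flask pressed in its sprung cradle

## Robot

A 7-joint arm with a two-finger parallel gripper is mounted at the origin on the work surface. World frame = base frame: x ahead of the robot, y to its left, z up, the work surface at z = 0. Lengths are in m, angles in rad, forces in N, time in s.
With the tool pointing down it reaches from about 0.4 to 0.9 m from the base axis. Payload 5.6 kg.
Tool frame: the origin (TCP) lies midway between the tips of the shut fingers; the grasp point (between the pads) lies 19 mm behind it; y points along the fingers, z is the direction in which the jaws open and shut, and the axes are right-handed (so a half turn about y gives the same grasp; the last joint's range is limited). The gripper opens to 92 mm and grips with 3 to 60 N. Pads are 20 mm wide; open, the fingers measure 128 mm over their backs; the gripper's body (75 mm by 189 mm) begins 69 mm behind the grasp point.
Start: joints at [-1.19, 0.468, -0.012, 1.603, 0.006, 1.071, -0.056], TCP at [0.267, 0.592, 0.215] pointing down, gripper open.
Joint ranges: [-2.53, 2.53], [-0.31, 2.02], [-1.57, 1.55], [0.28, 2.44], [-1.29, 4.43], [0.15, 1.84], [-2.92, 2.92]. Speed limits (rad/s): [2.57, 2.57, 3.14, 3.14, 3.14, 3.14, 3.14].

## Interface

Orientations are given as a 3x3 rotation matrix whose columns are the frame's x, y, z axes.
In Python, from station import env, effector, solver, viewer, workorder, search_frame, tip_of gives the robot as it stands. Calls block until the motion is done:
- env.reach(position, orientation): joint-space move of the TCP to a pose.
- env.movel(position, frame=None, rate=0.15): straight line of the TCP; frame=None keeps the orientation; rate is the mean speed in m/s.
- env.goto_joints(angles): joint-space move.
- effector.release() and effector.grasp(squeeze=None): open the fingers fully, or close them until they stop; squeeze is the grip in N (None keeps the last).
- env.pause(seconds).
- solver.inverse_kinematics(position, orientation): joint angles nearest the present ones, or None.
- env.sense(): the state.
- viewer.read_camera(name): name is "side" or "top" or "wrist"; returns (picture, depth): 480x640x3 uint8, red, green, blue; 480x640 float32, m along the optical axis (not along the pixel's ray), 0 where there is no reading.
- viewer.camera_info(name): a dict with "intrinsics" (3x3 intrinsics, pixels), "dist_coeffs" ([k1, k2, p1, p2, k3] as OpenCV has them; the pictures are not rectified), "eye" and "rotation" of the camera in the world; the wrist camera has in their place "T_tool_cam" (4x4, takes a point from camera to tool coordinates, whose origin is the TCP and whose axes are the tool frame's). Camera axes: x right, y up, looking along -z (the intrinsics and any distortion apply to the point x, -y, -z); pixel columns grow to the right and rows downward; lengths in m; the calibration is good to about 2 mm. A picture is of the moment at which its call begins: read the wrist's pose just before it. camera_info takes no time and is no camera call.
A pose or a line that the arm cannot do raises env.PlanningError and nothing moves.
- workorder.finish_job(): hands the job in, once; it reports no verdict.
Trained networks look in the newest picture that a camera, given by its name, has taken for a name from the list of things; names that differ only in an ending like _2 or _b are one class to them, and where a whole thing is asked for, a point or a joint stands for the part that bears it (a point fixed in the world has none). Each returns a list of dicts, best first, with "score" (0 to 1); they miss things now and then, are a little off and sometimes report something else, mostly with a low value. They report only what shows in the picture. A call takes as long as a camera call. They do not tell look-alikes from the thing itself.
- search_frame(camera, name): "at" ([x, y, z] in m, in world coordinates, good to about 4 mm: the middle of the surface that is visible of it).
- tip_of(camera, name): "at" ([x, y, z] in m, in world coordinates, good to about 4 mm: a listed point, or the origin of a listed thing).
The state is a dict: "t": time; "joint_positions": joint angles; "joint_velocities": joint speeds; "tau": joint torques, N m; "ee_pos": TCP position; "tcp_rot": TCP orientation; "wrist_force": force on the tool from outside, world axes, zero at the start; "moment": the same for the moment, N m; "gripper_width": finger opening in m.
Only numpy, scipy, OpenCV 4.12 (cv2) and the standard library are available. Lean on these libraries where they do the work, as an engineer would, in place of code of your own. Each camera call takes 0.05 s, during which the arm holds its last target.

## Task

The steel pot has had its turn on the bottle mixer: lift it out by its handle, keep it upright and stand it gently in the metal drip tray beside the mixer, next to the blue tin, and let go of it. Then take the amber flask with the black cap, seat it upright in the mixer's rubber ring and press it down smoothly, without dropping or ramming it, until the sprung ring is right down, as you would to run the mixer; finish while you still hold it pressed down there. Leave everything else on the bench as it stands.

Things in the scene. Friction and masses are not known exactly. Their poses are not given: they have to be found in the camera images.
- mixer: touch-run bottle mixer, fixed to the bench: pale housing 170 x 130 mm (x by y), top face 60 mm high, with a black drive head and coil spring on top that carry the rubber ring cradle. Origin: centre of its underside on the bench; its front panel with knob faces its own -x. The cradle's axis is vertical, 20 mm from the origin along the mixer's +x.
- cradle_seat (a point): centre of the flat inner ledge of the black rubber ring cradle on top of the mixer; moves down with it. Unpressed it is 102 mm above the bench. Ring: outer diameter 95 mm; a raised lip 10 mm high above the ledge, 81 mm inside diameter; the ledge has a central hole of 56 mm diameter. The pot stands on the ledge inside the lip; the flask's round belly sits on the edge of the hole, its base then 15 mm below this point and its centre point 46 mm above it.
- cradle (a joint): how far the sprung ring is pressed down, m: 0 up, 0.012 right down on its stop. It needs about 6 N from above to start moving, 11.5 N at 9 mm and about 13 N at the bottom; it springs back up. The weight of pot or flask alone does not move it. It counts as down from 0.009 on.
- pot_center (a point): lidded steel pot (one rigid piece, about 0.35 kg), upright cylinder of 74 mm diameter (77 at the lid), 90 mm tall to the lid; this point is on its axis 45 mm above its underside. It starts standing in the cradle. z is up.
- pot_grip (a point): middle of the pot's handle: a fixed, upright wire bail over the lid with a straight round wooden grip, 14 mm thick and 46 mm long, lying level along this point's x axis, 128 mm above the pot's underside and 37 mm clear above the lid. Pinch it across (along its y) from above.
- tray_in (a point): centre of the inner floor of the shallow aluminium drip tray, fixed to the bench: outside 160 x 260 mm (x by y), walls 3 mm thick, rim 16 mm above the bench, floor 3 mm above the bench. The blue tin stands somewhere along its y; there is always room for the pot (74 mm) on the side with more space.
- tray: the same tray; origin at the centre of its underside, same axes.
- tin: small blue tin standing in the tray, 46 mm diameter, 60 mm tall; origin at the centre of its underside. Not to be disturbed.
- flask_center (a point): amber glass flask with black screw cap, about 0.24 kg, 122 mm tall: flat foot of 34 mm diameter, spherical belly of 70 mm diameter centred 36 mm above the underside, neck 24 mm thick, cap 32 mm diameter from 96 to 122 mm above the underside. This point is on its axis, 61 mm above the underside; the middle of the cap is 48 mm above it. Starts standing on the bench. z is up.
- flask_green_center (a point): a flask of the same shape in green glass with a white cap; a bystander. Same point.
- glue: white glue bottle with orange cap, 58 mm diameter, 118 mm tall; origin at the centre of its underside; a bystander.
- tumbler: steel tumbler with pencils, 66 mm diameter, 140 mm tall over the pencils; origin at the centre of its underside; a bystander.
- tape: roll of green tape lying flat, 100 mm diameter, 24 mm high; origin at the centre of its underside; a bystander.
- offcut: pale wooden offcut 50 x 160 x 28 mm (x, y, z); origin at the centre of its underside; a bystander.
- hammer: hammer lying on the bench, handle towards its own -x; a bystander.
There are look-alikes about, which are no part of the job. Leave any purple look-alike of the part that bears pot_center alone.

How it is judged:
On the way, in this order (a step that is already met when the one before it is completed fails the run):
1. the pot stands upright in the drip tray, let go (x of pot_center in the frame of tray_in between -0.043 and 0.043 m and y of pot_center in the frame of tray_in between -0.093 and 0.093 m and z of pot_center in the frame of tray_in between 0.04 and 0.05 m and angle between pot_center's own z axis and vertical below 0.08 rad and linear speed of pot below 0.02 m/s and contact force between each of the fingers, the arm and pot below 0.2 N), for 0.3 s.
2. the amber flask is held pressed in the cradle, the sprung ring right down (value of joint cradle above 0.009 m and horizontal distance between flask_center and cradle_seat below 0.008 m and z of flask_center in the frame of cradle_seat between 0.038 and 0.053 m and angle between flask_center's own z axis and vertical below 0.15 rad and contact force between flask and mixer above 8 N and contact force between the fingers and flask above 3 N and contact force between each of the fingers, the arm and mixer below 0.5 N and linear speed of flask below 0.03 m/s), for 0.5 s.
At the end, for the whole second after the job is handed in: Pot upright, at rest and let go on the tray floor, inside the rim; amber flask upright (8 deg) and centred (8 mm) in the ring, held by the fingers and pressing the sprung ring at least 9 of its 12 mm down, nothing else pushing on the mixer; all through the last second (all of step 1 and all of step 2); the arm keeps its last pose, push and grip.
It fails at once if a bystander (tin, green flask, glue, tumbler, tape, offcut, hammer) is shoved more than 30 mm or knocked over (distance of any of tin, flask_green_center, glue, tumbler, tape, offcut, hammer from where it was at the start of the episode above 0.03 m or angle between any of tin, flask_green_center, glue, tumbler's own z axis and vertical above 0.5 rad).
It fails at once if the pot is tipped more than about 30 degrees (angle between pot_center's own z axis and vertical above 0.52 rad).
It fails at once if the amber flask is tipped more than about 30 degrees (angle between flask_center's own z axis and vertical above 0.52 rad).
It fails at once if the pot is dropped (falls more than about 6 mm) or banged into the tray (over 60 N) (contact force between pot and tray above 60 N or (linear speed of pot above 0.35 m/s and contact force between the fingers and pot below 0.05 N)).
It fails at once if the glass flask is dropped (falls more than about 6 mm) or rammed into the mixer (over 100 N) (contact force between flask and mixer above 100 N or (linear speed of flask above 0.35 m/s and contact force between the fingers and flask below 0.05 N)).
It also fails if it takes over 64 s, if anything falls off the work surface, if the arm or the gripper's body presses on something with over 40 N, if the wrist force passes 120 N, or if a joint passes its speed limit or range.

## Working session

There is one attempt and no reset: what is moved stays moved. The work goes in short steps, each a Python script; the robot and the scene stay as the last script left them, time stands still between calls to the robot, and variables do not carry over. Pictures are saved under pics/ and viewed, and the job is handed in when it is done.

```bash
mkdir -p pics; ls; cat > h.py <<'E'
import numpy as np, cv2
from station import env, effector, solver, viewer, workorder, search_frame, tip_of
def save(img,name): cv2.imwrite('pics/'+name+'.png', cv2.cvtColor(img,cv2.COLOR_RGB2BGR))
E
python3 - <<'E'
from h import *
for c in ['side','top','wrist']:
    p,d=viewer.read_camera(c); save(p,c+'0'); np.save('pics/%s0.npy'%c,d)
    for n in ['pot_grip','pot_center','flask_center','flask_green_center','cradle_seat','mixer','tray_in','tin','glue','tumbler','tape','offcut','hammer']:
        if c=='wrist' : continue
        print(c,n,[(round(r['score'],2),np.round(r['at'],3).tolist()) for r in tip_of(c,n)][:4])
print(env.sense())
for c in ['side','top','wrist']: print(viewer.camera_info(c))
E
```

```text
pics
side pot_grip [(0.89, [0.519, 0.002, 0.23]), (0.81, [0.335, -0.182, 0.125]), (0.62, [0.34, 0.171, 0.127])]
side pot_center [(0.93, [0.335, -0.183, 0.043]), (0.86, [0.52, -0.002, 0.152]), (0.74, [0.517, -0.189, -0.0]), (0.72, [0.336, 0.168, 0.044])]
side flask_center [(0.7, [0.507, 0.364, 0.064])]
side flask_green_center [(0.96, [0.6, 0.244, 0.058])]
side cradle_seat []
side mixer [(0.56, [0.503, 0.008, -0.001])]
side tray_in [(0.83, [0.513, -0.281, 0.007])]
side tin [(0.71, [0.518, -0.186, -0.001])]
side glue [(0.69, [0.49, 0.249, -0.002])]
side tumbler [(0.66, [0.742, 0.095, 0.001])]
side tape [(0.69, [0.782, -0.103, -0.003]), (0.21, [0.507, 0.368, 0.066])]
side offcut [(0.55, [0.748, -0.284, -0.003])]
side hammer [(0.69, [0.709, 0.348, -0.004]), (0.18, [0.502, 0.006, 0.0])]
top pot_grip [(0.97, [0.521, -0.0, 0.229]), (0.86, [0.339, 0.171, 0.123]), (0.59, [0.336, -0.185, 0.127])]
top pot_center [(0.83, [0.337, -0.18, 0.04]), (0.78, [0.337, 0.164, 0.043]), (0.57, [0.526, 0.004, 0.149]), (0.17, [0.505, 0.361, 0.062])]
top flask_center [(0.81, [0.503, 0.365, 0.06])]
top flask_gree
[... 2215 characters left out ...]
9985126, -0.01698083, -0.00301669],
       [-0.00515138,  0.12711015,  0.99187523]])}
{'intrinsics': array([[332.07611261,   0.        , 314.10951782],
       [  0.        , 332.07611261, 246.10009667],
       [  0.        ,   0.        ,   1.        ]]), 'dist_coeffs': array([-0.03305274,  0.        ,  0.        ,  0.        ,  0.        ]), 'T_tool_cam': array([[-6.01887008e-04, -9.55889498e-01, -2.93725901e-01,
        -8.37338281e-02],
       [ 1.28888094e-03,  2.93724968e-01, -9.55889105e-01,
        -1.70706506e-01],
       [ 9.99998988e-01, -9.53914949e-04,  1.05523851e-03,
         3.03690710e-04],
       [ 0.00000000e+00,  0.00000000e+00,  0.00000000e+00,
         1.00000000e+00]])}
```

View pics/side0.png

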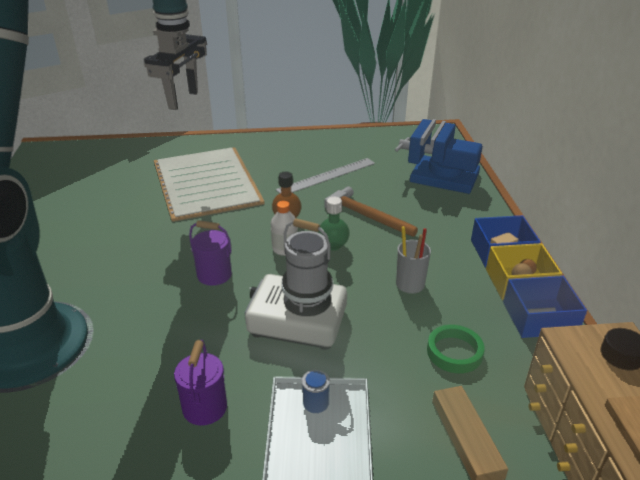

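View pics/top0.png

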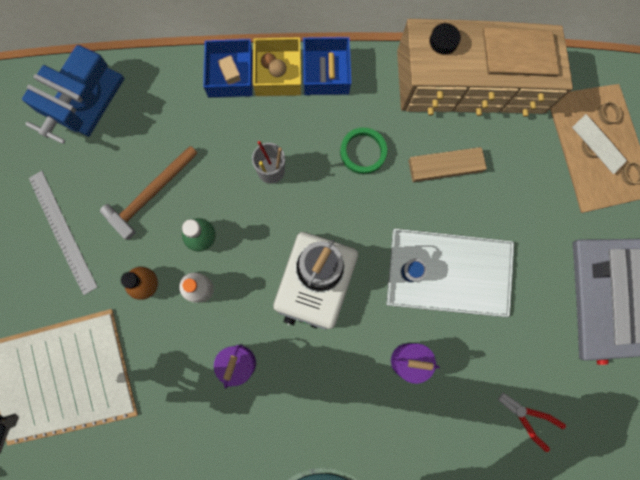

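The side view shows the steel pot at (307,262) in the mixer ring and purple decoys at (212,253) and (201,388). In the top view:

- **Pot:** the candidates are steel (320,265), purple (235,366) and purple (414,363). I choose the steel one.
- **Flask:** the candidates are amber with a black cap (138,282), green with a white cap (198,233) and the white glue bottle (195,287). I choose the amber one.

Next I check the crop and measure the grip direction, cap position, tray axes and tin.

```bash
cat >> h.py <<'E'
def cloud(cam,d):
    i=viewer.camera_info(cam); K=i['intrinsics'];D=i['dist_coeffs']
    v,u=np.mgrid[0:480,0:640]; uv=np.stack([u.ravel(),v.ravel()],1).astype(np.float64)
    n=cv2.undistortPointsIter(uv[:,None],K,D,None,None,(3,50,1e-9))[:,0]
    z=d.ravel(); P=np.stack([n[:,0]*z,-n[:,1]*z,-z],1)
    return (P@i['rotation'].T+i['eye']).reshape(480,640,3)
E
python3 - <<'E'
from h import *
img=cv2.imread('pics/top0.png'); a=cv2.resize(img[220:340,260:420],None,fx=4,fy=4,interpolation=cv2.INTER_CUBIC); cv2.imwrite('pics/crop.png',a[:, :])
b=cv2.resize(img[210:330,90:250],None,fx=4,fy=4,interpolation=cv2.INTER_CUBIC); cv2.imwrite('pics/crop2.png',b)
for cam in ['top','side']:
    d=np.load('pics/%s0.npy'%cam); C=cloud(cam,d)
    P=C.reshape(-1,3); ok=d.ravel()>0
    m=ok&(np.abs(P[:,2]-.232)<.009)&(np.hypot(P[:,0]-.52,P[:,1])<.05); g=P[m]
    c=g.mean(0); U,S,V=np.linalg.svd((g-c)[:,:2]); q=(g-c)[:,:2]@V[0]
    print(cam,'grip',len(g),c,V[0],np.degrees(np.arctan2(V[0][1],V[0][0])),q.min(),q.max(),g[:,:2].min(0), 'mid',c[:2]+V[0]*(q.min()+q.max())/2)
    im=cv2.imread('pics/%s0.png'%cam).reshape(-1,3).astype(int)
    m=ok&(np.hypot(P[:,0]-.505,P[:,1]-.364)<.045)&(P[:,2]>.118); g=P[m]; print('cap',len(g),g.mean(0),(g.min(0)+g.max(0))/2)
    m=ok&(np.hypot(P[:,0]-.518,P[:,1]+.19)<.06)&(P[:,2]>.056); g=P[m]; print('tin',len(g),g.mean(0),(g.min(0)+g.max(0))/2)
    m=ok&(abs(P[:,0]-.516)<.13)&(abs(P[:,1]+.277)<.17)&(P[:,2]>.011)&(P[:,2]<.02)&(P[:,1]<-.12); 
    r=cv2.minAreaRect((P[m][:,:2]*1000).astype(np.float32)); print('tray',m.sum(),r)
    m=ok&(abs(P[:,0]-.505)<.12)&(abs(P[:,1]-.007)<.12)&(P[:,2]>.052)&(P[:,2]<.064)
    r=cv2.minAreaRect((P[m][:,:2]*1000).astype(np.float32)); print('mixer',m.sum(),r)
    m=ok&(np.hypot(P[:,0]-.52,P[:,1])<.06)&(P[:,2]>.185)&(P[:,2]<.2); g=P[m]
    r=cv2.minEnclosingCircle((g[:,:2]*1000).astype(np.float32)); print('lid',m.sum(),r)
E
```

```text
top grip 264 [5.19854913e-01 2.33285992e-05 2.34149754e-01] [-0.86976438  0.49346725] 150.43127005718475 -0.03766123114906981 0.0330477965659915 [ 0.49034199 -0.01848781] mid [ 0.52186121 -0.00111496]
cap 207 [0.50088253 0.36510923 0.12176758] [0.49992477 0.36481098 0.12301674]
tin 386 [ 0.51694541 -0.1919056   0.06108514] [ 0.51749203 -0.19196167  0.06124707]
tray 669 ((513.11181640625, -278.5083923339844), (262.38604736328125, 162.106689453125), 83.07538604736328)
mixer 3198 ((499.6390075683594, 7.1289825439453125), (128.08396911621094, 171.65232849121094), 69.75309753417969)
lid 1220 ((518.7960205078125, -0.8739557266235352), 43.74747085571289)
side grip 259 [ 0.52348726 -0.00453943  0.23305905] [ 0.86947971 -0.49396866] -29.60176545166803 -0.03767459002086688 0.037258557601450165 [ 0.49134243 -0.02250331] mid [ 0.52330639 -0.00443668]
cap 102 [0.50429389 0.36107034 0.1223819 ] [0.50474182 0.3652339  0.12235274]
tin 500 [ 0.52013043 -0.19782132  0.06109217] [ 0.5203304  -0.19495823  0.06136721]
tray 716 ((519.6741333007812, -247.125244140625), (197.33058166503906, 160.89437866210938), 82.96788787841797)
mixer 2554 ((503.1230163574219, 4.009895324707031), (130.7542724609375, 172.74884033203125), 69.97818756103516)
lid 1056 ((523.6661376953125, -0.7652664184570312), 44.61738204956055)
```

View pics/crop.png

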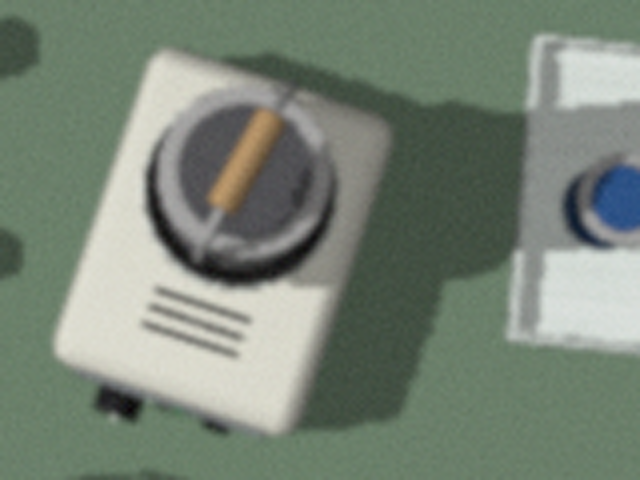

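View pics/crop2.png

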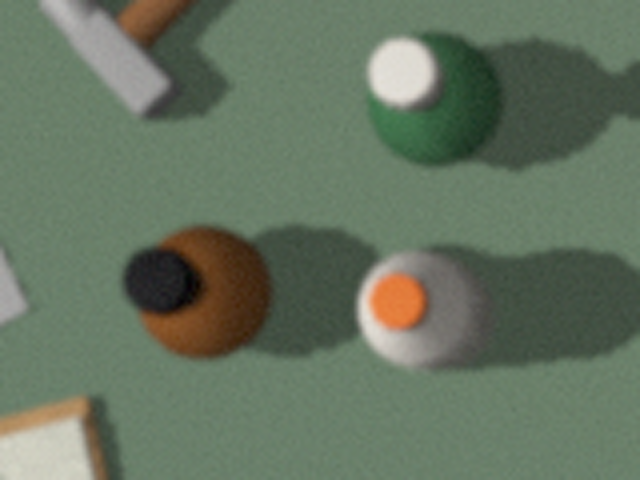

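The crops confirm the steel pot with its wooden grip (the crop spans about (212,200) to (275,120)) and the amber flask with the black cap (160,280 in crop 2). The grip axis is at about -30° and the mixer yaw about -20°. The tray yaw is about -7°, and the tin sits at tray y ≈ +0.085. I plan the poses from these.

```bash
cat >> h.py <<'E'
def R(deg): # tool down, jaw direction at deg
    a=np.radians(deg); z=np.array([np.cos(a),np.sin(a),0]); y=np.array([0,0,-1.]); return np.stack([np.cross(y,z),y,z],1)
TA=np.radians(-6.9); TC=np.array([.516,-.2785])
def tray2w(x,y): return TC+np.array([np.cos(TA)*x-np.sin(TA)*y, np.sin(TA)*x+np.cos(TA)*y])
def st(tag=''):
    s=env.sense(); print(tag,'t%.2f'%s['t'],np.round(s['ee_pos'],4),'F',np.round(s['wrist_force'],2),'w%.4f'%s['gripper_width']); return s
E
python3 - <<'E'
from h import *
p=tray2w(0,-.03); print(p)
for n,xy,zs in [('pot',(.521,-.001),(.30,.211,.29)),('tray',p,(.29,.112)),('flask',(.502,.3645),(.25,.09)),('crad',(.5205,-.001),(.25,.165))]:
    for a in ([60.2,-119.8] if n in('pot','tray') else [-20,0,20,60.2,90,160,180,200]):
        q=[solver.inverse_kinematics(np.r_[xy,z],R(a)) for z in zs]
        print(n,a,[None if k is None else np.round(k,2).tolist() for k in q])
E
```

```text
[ 0.51239589 -0.30828272]
pot 60.2 [[-0.49, 0.16, 0.49, 1.84, -0.08, 1.16, 1.08], [-0.44, 0.26, 0.44, 1.94, -0.13, 0.97, 1.12], [-0.49, 0.17, 0.49, 1.85, -0.09, 1.14, 1.08]]
pot -119.8 [[-1.14, 0.38, 1.38, 1.87, -0.4, 1.22, -1.72], [-1.06, 0.58, 1.36, 1.97, -0.63, 1.12, -1.52], [-1.13, 0.4, 1.38, 1.88, -0.42, 1.21, -1.7]]
tray 60.2 [[-0.22, 0.42, 0.95, 1.7, -0.36, 1.22, 1.87], [0.02, 0.56, 0.62, 1.85, -0.42, 0.87, 1.9]]
tray -119.8 [[-0.32, 0.49, 1.12, 1.7, -0.46, 1.25, -1.18], [-0.15, 0.65, 0.89, 1.86, -0.62, 0.94, -1.07]]
flask -20 [[-0.97, 0.39, 0.38, 1.66, -0.16, 1.12, -0.89], [-0.93, 0.58, 0.33, 1.79, -0.25, 0.82, -0.83]]
flask 0 [[-0.92, 0.39, 0.31, 1.66, -0.13, 1.11, -0.57], [-0.88, 0.57, 0.26, 1.78, -0.19, 0.81, -0.52]]
flask 20 [[-0.87, 0.38, 0.24, 1.66, -0.1, 1.11, -0.25], [-0.83, 0.57, 0.2, 1.78, -0.15, 0.81, -0.21]]
flask 60.2 [[-0.76, 0.38, 0.1, 1.65, -0.04, 1.11, 0.4], [-0.74, 0.56, 0.07, 1.77, -0.05, 0.81, 0.41]]
flask 90 [[-0.68, 0.39, -0.0, 1.64, 0.0, 1.11, 0.89], [-0.67, 0.56, -0.02, 1.77, 0.02, 0.81, 0.88]]
flask 160 [[-0.5, 0.4, -0.23, 1.63, 0.1, 1.12, 2.03], [-0.
[... 353 characters left out ...]
0 [[-0.56, 0.22, 0.58, 1.91, -0.14, 1.05, 0.08], [-0.51, 0.33, 0.55, 1.99, -0.22, 0.87, 0.15]]
crad 20 [[-0.53, 0.22, 0.54, 1.91, -0.13, 1.05, 0.42], [-0.48, 0.33, 0.5, 1.99, -0.21, 0.87, 0.48]]
crad 60.2 [[-0.46, 0.21, 0.47, 1.9, -0.11, 1.05, 1.1], [-0.4, 0.32, 0.41, 1.99, -0.16, 0.87, 1.14]]
crad 90 [[-0.41, 0.21, 0.4, 1.9, -0.09, 1.05, 1.6], [-0.34, 0.31, 0.33, 1.98, -0.13, 0.86, 1.63]]
crad 160 [[-0.23, 0.21, 0.19, 1.89, -0.05, 1.05, 2.77], [-0.13, 0.31, 0.09, 1.97, -0.03, 0.86, 2.76]]
crad 180 [[-1.09, 0.49, 1.37, 1.93, -0.52, 1.16, -2.66], [-1.03, 0.69, 1.36, 2.02, -0.77, 1.1, -2.46]]
crad 200 [[-1.09, 0.49, 1.37, 1.93, -0.52, 1.16, -2.31], [-1.03, 0.69, 1.36, 2.02, -0.77, 1.1, -2.11]]
```

```bash
python3 - <<'E'
from h import *
env.movel(np.array([.267,.592,.30]),rate=.2)
env.reach(np.array([.521,-.001,.31]),R(60.2)); st('above')
p,d=viewer.read_camera('wrist'); save(p,'w1')
for n in ['pot_grip']:
    print([(round(r['score'],2),np.round(r['at'],3).tolist()) for r in tip_of('wrist',n)])
E
```

```text
above t4.33 [5.211e-01 1.000e-04 3.099e-01] F [ 0.91  0.3  -0.04] w0.0916
[(0.79, [0.521, -0.0, 0.236]), (0.77, [0.334, -0.182, 0.128])]
```

View pics/w1.png

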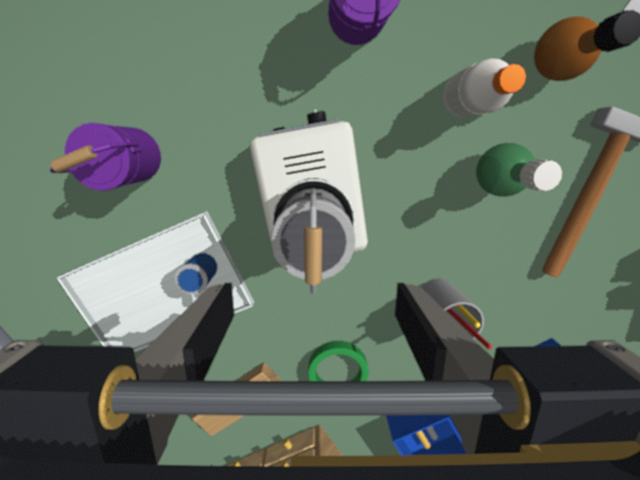

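The wrist view shows the steel pot's wooden grip at (313,255), in line with the jaws and centred between the fingers. I descend and grasp.

```bash
python3 - <<'E'
from h import *
env.movel(np.array([.521,-.0005,.213]),R(60.2),rate=.08); st('down')
effector.grasp(35); st('grasp')
env.movel(np.array([.521,-.0005,.235]),R(60.2),rate=.05); st('lift1')
env.movel(np.array([.521,-.0005,.29]),R(60.2),rate=.08); env.pause(.2); st('lift2')
p,d=viewer.read_camera('side'); save(p,'s2')
E
```

```text
down t5.79 [ 5.214e-01 -5.000e-04  2.135e-01] F [ 0.17  0.3  -0.81] w0.0915
grasp t6.97 [ 0.5209 -0.0007  0.213 ] F [-0.48 -1.76  0.02] w0.0126
lift1 t7.56 [ 5.209e-01 -4.000e-04  2.351e-01] F [-0.24 -0.24 -3.78] w0.0126
lift2 t8.60 [ 5.207e-01 -5.000e-04  2.895e-01] F [-0.55 -0.27 -3.3 ] w0.0126
```

View pics/s2.png

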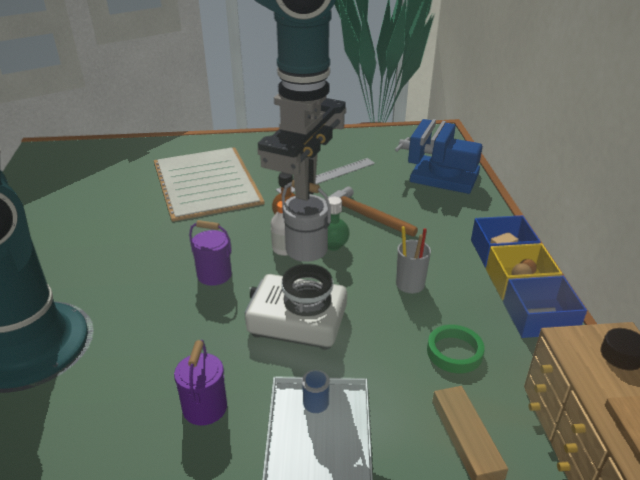

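The pot hangs upright, clear of the ring, at (307,228), and the ring is empty. I carry it to the tray and lower it under force watch.

```bash
python3 - <<'E'
from h import *
p=tray2w(0,-.03)
env.movel(np.r_[p,.285],R(60.2),rate=.12); env.pause(.2); s=st('over')
# mixer ring now visible in the top view?
im,d=viewer.read_camera('top'); save(im,'t3'); np.save('pics/t3.npy',d)
im,d=viewer.read_camera('side'); save(im,'s3'); np.save('pics/s3.npy',d)
env.movel(np.r_[p,.135],R(60.2),rate=.1)
env.movel(np.r_[p,.122],R(60.2),rate=.04); env.pause(.15); b=st('pre')['wrist_force'][2]
z=.122
while z>.108:
    z-=.001
    env.movel(np.r_[p,z],R(60.2),rate=.02)
    f=env.sense()['wrist_force'][2]
    if f-b>2: break
s=st('touch z=%.4f'%z)
im,d=viewer.read_camera('side'); save(im,'s4'); np.save('pics/s4.npy',d)
E
```

```text
over t11.57 [ 0.5125 -0.3081  0.285 ] F [-0.96  0.44 -3.74] w0.0129
pre t13.94 [ 0.5125 -0.3084  0.1221] F [-0.52  0.53 -3.17] w0.0128
touch z=0.1130 t16.19 [ 0.5127 -0.3086  0.1139] F [-2.3   1.23  5.5 ] w0.0131
```

View pics/s4.png

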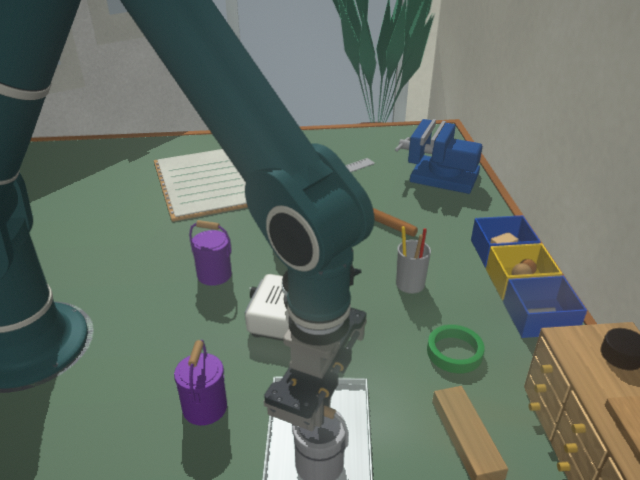

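View pics/t3.png

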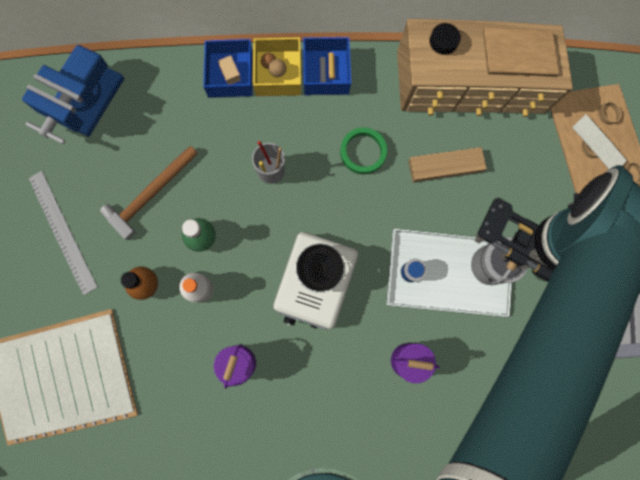

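The pot touched down at the expected height (TCP at 0.114) and stands upright in the tray at (320,445) in the side view. The empty ring shows at (321,267) in the top view. I let go, retreat, check the pot and fit the ring centre.

```bash
python3 - <<'E'
from h import *
p=env.sense()['ee_pos'][:2]
effector.release(); env.pause(.2); st('open')
env.movel(np.r_[p,.24],R(60.2),rate=.1); st('up')
env.reach(np.array([.44,.364,.26]),R(0)); st('atflask')
im,d=viewer.read_camera('side'); save(im,'s5'); np.save('pics/s5.npy',d)
print('pot',[(round(r['score'],2),np.round(r['at'],3).tolist()) for n in ['pot_center','pot_grip','tin'] for r in tip_of('side',n)])
im,d=viewer.read_camera('top'); save(im,'t5'); np.save('pics/t5.npy',d)
for n in ['cradle_seat','flask_center','tray_in','pot_center','pot_grip']: print(n,[(round(r['score'],2),np.round(r['at'],3).tolist()) for r in tip_of('top',n)])
s=env.sense(); im,d=viewer.read_camera('wrist'); save(im,'w5')
print('wflask',[(round(r['score'],2),np.round(r['at'],3).tolist()) for r in tip_of('wrist','flask_center')])
for cam,f in [('top','t3'),('side','s3'),('side','s5'),('top','t5')]:
    d=np.load('pics/%s.npy'%f); P=cloud(cam,d).reshape(-1,3); ok=d.ravel()>0
    m=ok&(np.hypot(P[:,0]-.5205,P[:,1]+.001)<.06)&(P[:,2]>.1075)&(P[:,2]<.118); g=P[m]
    if len(g)<50: print(f,'few');continue
    r=cv2.minEnclosingCircle((g[:,:2]*1000).astype(np.float32))
    e=cv2.fitEllipse(cv2.convexHull((g[:,:2]*1000).astype(np.float32)))
    print(f,len(g),r,e,g[:,2].mean())
E
```

```text
open t17.66 [ 0.5124 -0.3083  0.113 ] F [-0.25 -0.39 -0.62] w0.0917
up t19.07 [ 0.5124 -0.3083  0.2393] F [-0.14  0.37 -0.12] w0.0920
atflask t21.48 [0.4406 0.3632 0.26  ] F [-0.69  0.33  0.09] w0.0917
pot [(0.82, [0.336, -0.179, 0.043]), (0.67, [0.337, 0.17, 0.046]), (0.96, [0.335, -0.183, 0.125]), (0.78, [0.512, -0.306, 0.131]), (0.74, [0.34, 0.168, 0.124]), (0.95, [0.518, -0.189, 0.001])]
cradle_seat [(0.67, [0.518, -0.004, 0.098]), (0.34, [0.516, -0.191, 0.003])]
flask_center [(0.71, [0.505, 0.365, 0.059])]
tray_in [(0.74, [0.516, -0.274, 0.002]), (0.61, [0.707, 0.348, -0.003]), (0.45, [0.779, -0.101, -0.0])]
pot_center [(0.83, [0.341, -0.181, 0.045]), (0.76, [0.517, -0.307, 0.05]), (0.76, [0.334, 0.162, 0.046])]
pot_grip [(0.96, [0.336, 0.171, 0.124]), (0.55, [0.337, -0.186, 0.129]), (0.18, [0.485, 0.247, -0.003])]
wflask [(0.93, [0.502, 0.365, 0.062])]
t3 433 ((519.5878295898438, -0.685481071472168), 47.014888763427734) ((520.0613403320312, -0.12186241149902344), (91.28016662597656, 91.98587799072266), 79.77103424072266) 0.11140933628297525
s3 few
s5 477 ((524.3152465820312, -3.5576136112213135), 49.04274368286133) ((523.4924926757812, -2.9237756729125977), (91.31440734863281, 95.92699432373047), 165.9806365966797) 0.11171204725490239
t5 425 ((519.77294921875, 0.05184891074895859), 47.04171371459961) ((519.9009399414062, -0.16402292251586914), (91.30921173095703, 92.39932250976562), 113.06865692138672) 0.11133301981102045
```

View pics/s5.png

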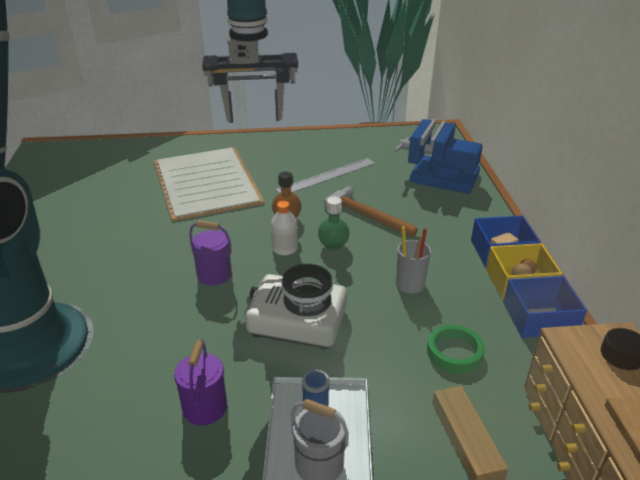

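View pics/w5.png

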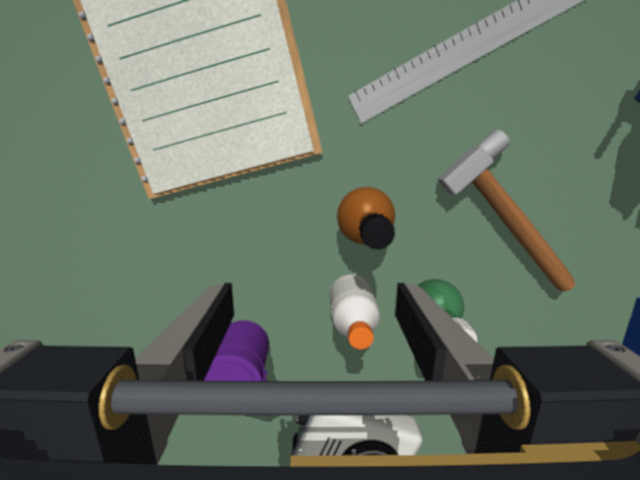

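The pot stands upright alone in the tray. The networks put its grip at (0.512,-0.306,0.131), and the tin is unmoved. The ring centre is about (0.521,-0.001). The amber flask, seen in the wrist view with its cap at (376,231), is at (0.5025,0.365). I grasp its cap with the jaws along x.

```bash
python3 - <<'E'
from h import *
env.movel(np.array([.5025,.365,.20]),R(0),rate=.15)
env.movel(np.array([.5025,.365,.091]),R(0),rate=.08); st('down')
effector.grasp(50); st('grasp')
env.movel(np.array([.5025,.365,.12]),R(0),rate=.05); 
env.movel(np.array([.5025,.365,.26]),R(0),rate=.15); env.pause(.2); st('lift')
im,d=viewer.read_camera('side'); save(im,'s6')
im,d=viewer.read_camera('wrist'); save(im,'w6')
E
```

```text
down t24.32 [0.5028 0.3652 0.0915] F [-0.19  0.27  0.17] w0.0918
grasp t25.27 [0.5024 0.365  0.0909] F [-0.24  0.53  0.12] w0.0311
lift t27.29 [0.5022 0.3647 0.259 ] F [ 0.58 -0.42 -2.24] w0.0309
```

View pics/s6.png

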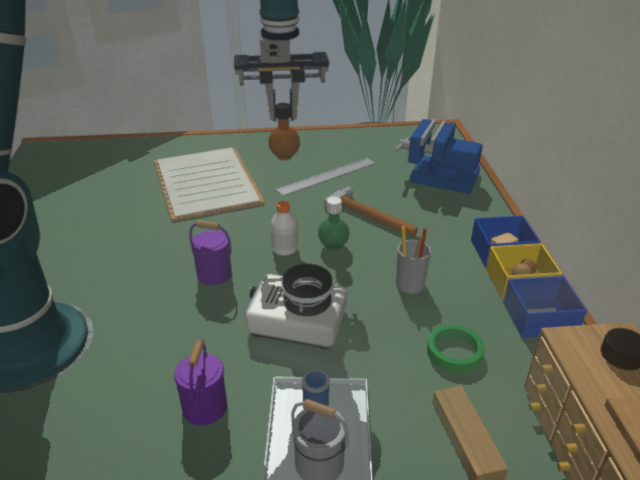

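View pics/w6.png

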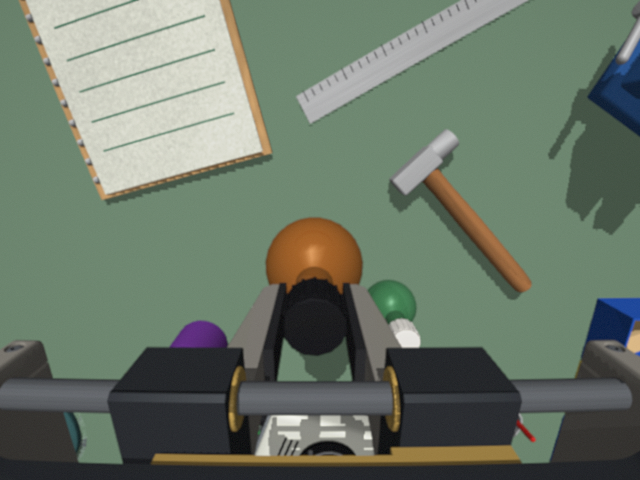

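The flask hangs upright from its cap, centred between the fingers at (315,310) in the wrist view. I carry it over the ring and lower it slowly.

```bash
python3 - <<'E'
from h import *
c=np.array([.521,-.001])
env.movel(np.r_[c,.26],R(0),rate=.14); env.pause(.2); st('over')
im,d=viewer.read_camera('side'); save(im,'s7a')
env.movel(np.r_[c,.19],R(0),rate=.08); env.pause(.2); b=st('pre')['wrist_force'][2]
z=.19
while z>.166:
    z-=.0015
    env.movel(np.r_[c,z],R(0),rate=.02)
    s=env.sense(); f=s['wrist_force']-np.array([0,0,b]); print('%.4f'%z,round(s['ee_pos'][2],4),np.round(f,1))
    if f[2]>4: break
st('contact')
im,d=viewer.read_camera('side'); save(im[150:400,180:430],'s7')
im,d=viewer.read_camera('wrist'); save(im,'w7')
E
python3 -c "
import cv2
a=cv2.imread('pics/s7.png');cv2.imwrite('pics/s7b.png',cv2.resize(a,(600,600),interpolation=2))"
```

```text
over t30.36 [ 0.521  -0.0008  0.26  ] F [-0.44 -0.52 -1.84] w0.0310
pre t31.63 [ 0.5213 -0.0009  0.1905] F [ 0.15  0.38 -2.06] w0.0308
0.1885 0.1885 [-0.5 -0.   0.5]
0.1870 0.1869 [ 1.1 -0.3  1. ]
0.1855 0.1854 [ 0.3 -0.6  0.5]
0.1840 0.1839 [ 0.1 -0.8 -0.5]
0.1825 0.1824 [-0.4  0.5  0.3]
0.1810 0.1809 [-0.5  0.  -0.8]
0.1795 0.1794 [-1.   0.8  0.3]
0.1780 0.1781 [ 1.1 -0.4  0.4]
0.1765 0.1771 [-0.1  0.5  5.3]
contact t33.88 [ 0.5215 -0.0011  0.1771] F [-0.06  0.49  3.2 ] w0.0311
```

View pics/s7b.png

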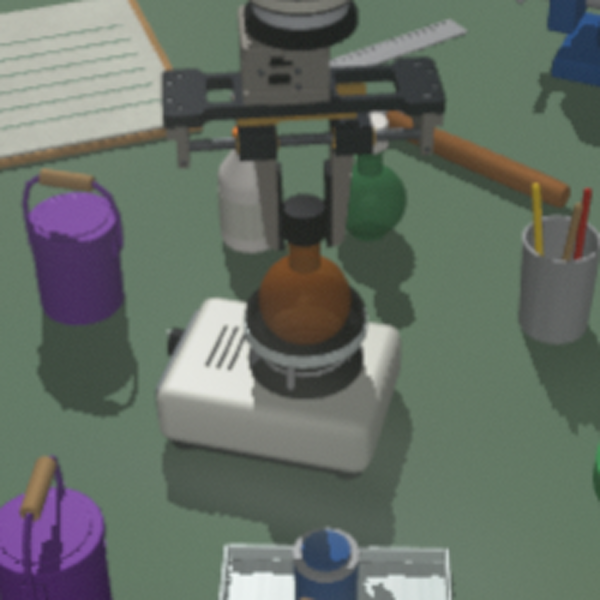

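View pics/w7.png

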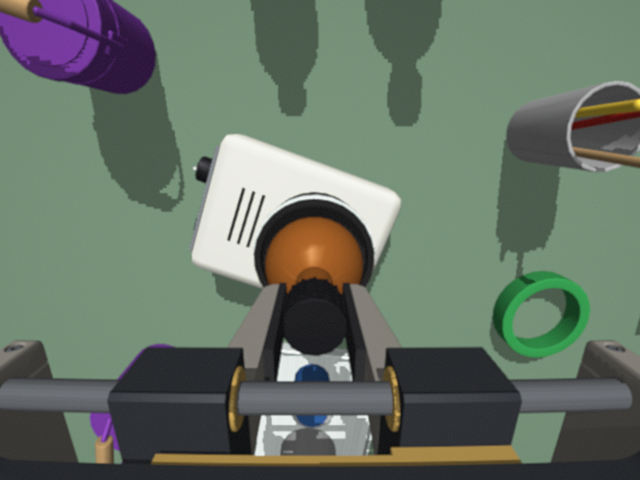

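Contact came at 0.177, as predicted, with no sideways force, and the flask sits centred in the ring in both views. I press down smoothly.

```bash
python3 - <<'E'
from h import *
b=-2.0; c=env.sense()['ee_pos'][:2]; c=np.array([.521,-.001]); z=.1765
while z>.160:
    z-=.001
    env.movel(np.r_[c,z],R(0),rate=.015)
    s=env.sense(); f=s['wrist_force']-np.array([0,0,b]); print('%.4f'%z,np.round(s['ee_pos'],4),np.round(f,1))
    if f[2]>18: break
env.pause(.4); s=st('held')
im,d=viewer.read_camera('side'); save(im[150:400,180:430],'s8'); np.save('pics/s8.npy',d); save(im,'s8f')
P=cloud('side',d).reshape(-1,3); q=P[(np.hypot(P[:,0]-.521,P[:,1]+.001)<.052)&(np.hypot(P[:,0]-.521,P[:,1]+.001)>.042)&(P[:,2]>.085)&(P[:,2]<.115)]
print('lip z',np.percentile(q[:,2],[50,80,95]))
im,d=viewer.read_camera('wrist'); save(im,'w8')
print([(round(r['score'],2),np.round(r['at'],3).tolist()) for n in('flask_center','pot_grip') for r in tip_of('side',n)])
env.pause(.4); st('held')
E
python3 -c "
import cv2
a=cv2.imread('pics/s8.png');cv2.imwrite('pics/s8b.png',cv2.resize(a,(600,600),interpolation=2))"
```

```text
0.1755 [ 0.5215 -0.001   0.1758] [-0.3 -0.4  6.9]
0.1745 [ 0.5214 -0.001   0.1747] [ 0.9 -0.3  6.8]
0.1735 [ 0.5214 -0.001   0.1738] [0.6 0.3 8.2]
0.1725 [ 0.5215 -0.001   0.1729] [ 0.3 -0.2  7.9]
0.1715 [ 0.5215 -0.0011  0.1719] [-0.4 -0.2  9. ]
0.1705 [ 0.5215 -0.001   0.171 ] [-0.8 -0.   9.6]
0.1695 [ 0.5215 -0.001   0.17  ] [-0.6 -0.8  9.6]
0.1685 [ 0.5215 -0.0011  0.1691] [-0.6 -2.  10.3]
0.1675 [ 0.5216 -0.0011  0.1682] [-0.9 -0.8 11.8]
0.1665 [ 0.5216 -0.001   0.1673] [-0.7 -0.5 10.6]
0.1655 [ 0.5216 -0.0011  0.1663] [-0.8  0.  12.2]
0.1645 [ 0.5216 -0.0011  0.1654] [-0.7  0.  12.8]
0.1635 [ 0.5217 -0.0011  0.165 ] [-2.8 -0.8 16.8]
0.1625 [ 0.5219 -0.0011  0.1648] [-5.2  0.3 24.7]
held t37.88 [ 0.5219 -0.0011  0.1648] F [-5.96 -1.18 23.66] w0.0309
lip z [0.09513459 0.10048479 0.10206453]
[(0.92, [0.526, -0.003, 0.141]), (0.9, [0.515, -0.305, 0.129]), (0.71, [0.333, -0.182, 0.126]), (0.55, [0.339, 0.168, 0.126]), (0.49, [0.521, -0.006, 0.092])]
held t38.48 [ 0.5219 -0.0011  0.1648] F [-4.3  -0.13 22.52] w0.0312
```

View pics/s8b.png

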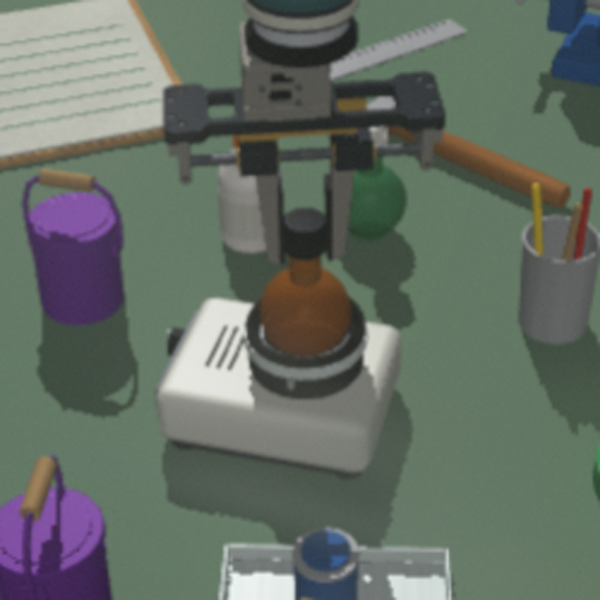

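View pics/s8f.png

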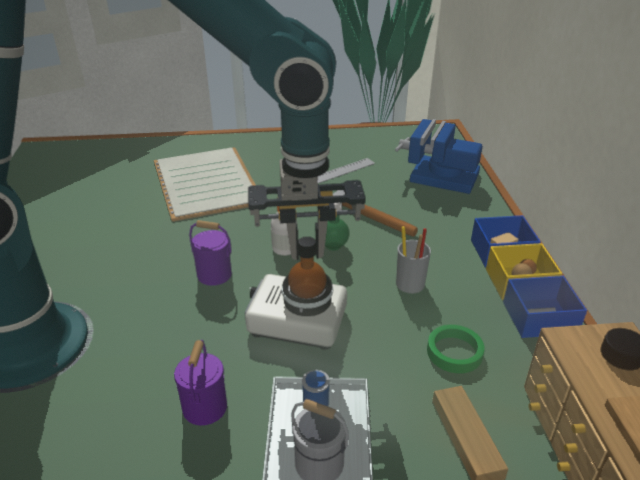

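The force rose sharply once the TCP reached 0.165. The ring lip now reads 0.102 where it was 0.112, so the ring is on its stop. The flask is upright at (308,280), the pot upright in the tray at (320,440), and the bystanders are unmoved.

```bash
python3 - <<'E'
from h import *
print(workorder.finish_job()); st('end')
E
```

```text
the job is handed in; nothing more can be done
None
the job is handed in; nothing more can be done
```

I lifted the steel pot out by its handle, stood it upright in the drip tray beyond the blue tin and let go. I then seated the amber flask in the ring, pressed it right down and handed the job in while still holding it. The hand-in gave no verdict.

- **Pot:** it touched down gently at the expected height, with about 9 N of contact, and has stood still since release. The networks put its grip at about (0.513, -0.306, 0.130), near the middle of the free part of the tray.
- **Flask:** I felt contact at TCP z 0.177, and the ring reached its stop at 0.165, which is the full 12 mm of travel. It was then held at about 25 N for 0.8 s before hand-in. The ring lip measured 0.102, down from 0.112. The flask looked upright and centred, and the fingers stayed well clear of the mixer.
- **Bystanders:** they look unmoved in the last picture.
- **Disagreements:** the side camera reads positions about 3–4 mm different in x from the top camera, so I used their average for the ring centre. At the stop, a sideways force of about 5 N built up in x, with only about 0.5 mm of movement. The pot_center network only saw the placed pot in the top view, not the side view.

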